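Put the mixed-up samples on their own coasters

TASK

The four samples have been left on each other's coasters: move each one so that it stands upright in the middle of the coaster whose colour matches its lid (red jar on red, yellow jar on yellow, blue-capped vial on blue, white-capped bottle on white). Use the black coaster as a parking place on the way and leave it empty at the end. Set the samples down without dropping or tipping them, and do not shift the empty beaker that stands among them.

Things in the scene. Friction and masses are not known exactly. Their poses are not given: they have to be found in the camera images.
- jar_red: Sample jar, white, with a red screw lid; 69 mm high, body about 48 mm wide, lid 54 mm across (lid from 55 to 69 mm height). Origin at the centre of its underside, z up along its axis; round. About 70 g. Grasp across the lid or just below it.
- jar_yellow: Sample jar, white, with a yellow screw lid; same size and origin as the red-lidded jar.
- vial_blue: Small round white vial with a blue cap; 27 mm across, 62 mm high. Origin at the centre of its underside, z up along its axis. About 30 g. Grasp across it between 20 and 50 mm height (the top 12 mm of the cap cannot be gripped).
- bottle_white: Clear bottle with milk in it and a white cap, the only bottle standing on a coaster; 58 mm across the body up to 100 mm height, cap 52 mm across, 111 mm high overall. Origin at the centre of its underside, z up along its axis; round. 0.11 to 0.21 kg. Grasp across the upper body or the cap.
- coaster_red: Fixed round coaster, 90 mm across and 6 mm thick, with a red top face and a narrow black rubber edge. Origin at the centre of its underside; z up; its top face is 6 mm above the origin.
- coaster_yellow: Fixed round coaster, 90 mm across and 6 mm thick, with a yellow top face and a narrow black rubber edge. Origin at the centre of its underside; z up; its top face is 6 mm above the origin.
- coaster_blue: Fixed round coaster, 90 mm across and 6 mm thick, with a blue top face and a narrow black rubber edge. Origin at the centre of its underside; z up; its top face is 6 mm above the origin.
- coaster_white: Fixed round coaster, 90 mm across and 6 mm thick, with a white top face and a narrow black rubber edge. Origin at the centre of its underside; z up; its top face is 6 mm above the origin.
- coaster_black: Fixed round coaster, 90 mm across and 6 mm thick, with a black top face and a narrow black rubber edge. Origin at the centre of its underside; z up; its top face is 6 mm above the origin. Empty at the start: the free parking place.
- beaker: Empty clear glass beaker standing loose on the bench among the coasters, 55 mm across, 71 mm high, a bystander. Origin at the centre of its underside, z up. Beside it, on the right of the work, a fixed drawer cabinet 0.21 m high takes up the bench from y = -0.065 to the right and from x = 0.49 to 0.96; mind it with the gripper. On the left the clear space ends at y = 0.37.
Things that resemble listed ones, but are neither listed nor needed, are in the scene too. What is shaped like the jar_red but purple is not meant.

How it is judged:
At the end, for the whole second after the job is handed in: Each of the four samples stands upright on the coaster of its lid's colour, its axis within 15 mm of the coaster's centre, released and at rest; the black coaster is therefore empty (horizontal distance between jar_red and coaster_red below 0.015 m and z of jar_red in the frame of coaster_red between 0.002 and 0.01 m and angle between each of jar_red, jar_yellow, vial_blue, bottle_white's own z axis and vertical below 0.1 rad and linear speed of each of jar_red, jar_yellow, vial_blue, bottle_white below 0.02 m/s and contact force between the fingers and jar_red below 0.1 N and horizontal distance between jar_yellow and coaster_yellow below 0.015 m and z of jar_yellow in the frame of coaster_yellow between 0.002 and 0.01 m and contact force between the fingers and jar_yellow below 0.1 N and horizontal distance between vial_blue and coaster_blue below 0.015 m and z of vial_blue in the frame of coaster_blue between 0.002 and 0.01 m and contact force between the fingers and vial_blue below 0.1 N and horizontal distance between bottle_white and coaster_white below 0.015 m and z of bottle_white in the frame of coaster_white between 0.002 and 0.01 m and contact force between the fingers and bottle_white below 0.1 N); the robot touches nothing.
It fails at once if a sample is tipped over (more than 35 degrees) (angle between any of jar_red, jar_yellow, vial_blue, bottle_white's own z axis and vertical above 0.6 rad).
It fails at once if a sample is dropped (falls free from more than about 25 mm) ((contact force between the fingers and jar_red below 0.01 N and linear speed of jar_red above 0.7 m/s) or (contact force between the fingers and jar_yellow below 0.01 N and linear speed of jar_yellow above 0.7 m/s) or (contact force between the fingers and vial_blue below 0.01 N and linear speed of vial_blue above 0.7 m/s) or (contact force between the fingers and bottle_white below 0.01 N and linear speed of bottle_white above 0.7 m/s)).
It fails at once if the empty beaker is shifted by more than 20 mm or knocked over (distance of beaker from where it was at the start of the episode above 0.02 m or angle between beaker's own z axis and vertical above 0.4 rad).
It also fails if it takes over 128 s, if anything falls off the work surface, if the arm or the gripper's body presses on something with over 40 N, if the wrist force passes 120 N, or if a joint passes its speed limit or range.

ROBOT

A 6-joint arm with a two-finger parallel gripper is mounted at the origin on a cart in front of the work surface, level with it; the furniture and walls round the work are solid. World frame = base frame: x ahead of the robot, y to its left, z up, the work surface at z = 0. Lengths are in m, angles in rad, forces in N, time in s.
With the tool pointing down it reaches from about 0.375 to 0.9 m from the base axis. Payload 3.1 kg.
Tool frame: the origin (TCP) lies at the very end of the fingers, on their centre line; the grasp point (between the pads) lies 19 mm behind it (manip.grasp_offset is the distance from the TCP to the grasp point, in m); z points along the fingers, y is the line along which they close (so a half turn about z gives the same grasp; the last joint's range is limited). The gripper opens to 85 mm and grips with 20 to 120 N. Pads are 22 mm wide; open, the fingers measure 114 mm over their backs; the gripper's body (76 mm by 85 mm) begins 54 mm behind the grasp point. The pads swing forward as they close: fully open they stand 13 mm farther back than shut.
Start: joints at [-1.502, 0.527, 1.433, -0, 1.181, -0.178], TCP at [0.153, -0.606, 0.231] pointing down, gripper open.
Joint ranges: [-3.08, 3.08], [-0.75, 2.2], [0.22, 2.44], [-1.43, 4.57], [0, 2.65], [-2.85, 2.85]. Speed limits (rad/s): [2.79, 2.79, 3.14, 3.14, 3.14, 3.14].

INTERFACE

Orientations are given as a unit quaternion [w, x, y, z].
In Python, from plant import manip, viewer, spotter gives the robot as it stands. The module is installed in compiled form; this text tells all that it offers.
- The arm moves only by the tool move_arm, never from a script. Its arguments are lists of equal length, an entry for each row: "travel": the shift along the tool's x, y, z in mm, a list of three; "rotation": the turn, a rotation vector about the tool's x, y, z in rad, a list of three; "claw": the opening, from -1 (shut) to 1 (fully open), so that 0 is half open. A call has 1 to 12 rows; each row is the pose to reach, as a shift and turn from the pose commanded when the call began, along the tool's axes at that moment; what a row does not reach only later rows make up. A row lasts 1/12 s, in which the tool goes at most 41.7 mm and 7.16 degrees, less where a joint would pass 70% of its speed; a pose out of reach is approached as far as the arm can. A call with a gripper value outside its range is refused whole. The fingers move at their own pace and stop on an object; the grip force is fixed at half the most. Time passes only in rows, so rows that repeat a pose let the fingers close. It gives the time, the measured TCP pose, the force, the opening and the grip force at its end, in the units of the state.
- manip.sense(): the state, without advancing time (a new reading comes with each control period).
- viewer.read_camera(name): name is "scene" or "top"; returns the picture (400x640x3 uint8, blue, green, red); there is no depth.
- viewer.calibration(name): a dict with "fov_y" (degrees; the focal length in pixels is half the picture's height over the tangent of half this angle, whatever the lens; pixels are square), "cx", "cy" (the principal point, pixels), "k1" (the pictures are not rectified: a ray, as slopes to the right and down, at radius r is drawn at 1 + k1 r^2 times it, then the intrinsics apply), "rvec" (rotation vector, rad) and "tvec" (3), from world to camera coordinates, as OpenCV has them. Camera axes: x right, y down, z forward; pixel columns grow to the right and rows downward; lengths in m; the calibration is good to about 2 mm. A picture is of the moment at which its call begins. calibration takes no time and is no camera call.
- manip.sign_off(): hands the job in; it is judged then, once.
Trained networks look in the newest picture that a camera, given by its name, has taken for a name from the list of things; names that differ only in an ending like _2 or _b are one class to them, and where a whole thing is asked for, a point or a joint stands for the part that bears it (a point fixed in the world has none). Each returns a list of dicts, best first, with "confidence" (0 to 1); they miss things now and then, are a little off and sometimes report something else, mostly with a low value. They report only what shows in the picture. A call takes as long as a camera call. They do not tell look-alikes from the thing itself.
- spotter.outline_of(label, camera): "region" (400x640 bool, what is visible of it).
- spotter.landmark_of(label, camera): "point" ([x, y, z] in m, in world coordinates, good to about 4 mm: a listed point, or the origin of a listed thing).
The state is a dict: "clock": time; "qpos": joint angles; "dq": joint speeds; "joint_efforts": joint torques, N m; "tool_pos": TCP position; "orientation": TCP orientation; "wrist_force": force on the tool from outside, world axes, zero at the start; "moment": the same for the moment, N m; "finger_gap": opening from 0.0 (shut) to 1.0 (fully open); "gripper_force": force on a finger pad.
Only numpy, scipy, OpenCV 4.12 (cv2) and the standard library are available. Lean on these libraries where they do the work, as an engineer would, in place of code of your own. Each camera call takes 0.05 s, during which the arm holds its last target. There are 200 camera calls.

## Working session

There is one attempt and no reset: what is moved stays moved. The work goes in short steps, Python scripts to look and compute and a tool call to move; the robot and the scene stay as the last step left them, time stands still between calls to the robot, and variables do not carry over. Pictures are saved under pics/ and viewed, at most 14 in all, crops included, and the job is handed in when it is done.

Besides the shell and the picture viewer there is one more tool, called after ">>>" as a command line: name --argument value ..., lists and objects as JSON in quotes. move_arm: Moves the arm, as the interface text tells. Its arguments: {"type":"object","properties":{"travel":{"type":"array"},"rotation":{"type":"array"},"claw":{"type":"array"}},"required":["travel","rotation","claw"]}

```bash
mkdir -p pics; ls; cat > h.py <<'E'
import numpy as np, cv2
from plant import manip, viewer, spotter
def save(cam,name):
    im=viewer.read_camera(cam); cv2.imwrite('pics/%s.png'%name,im); return im
E
python3 - <<'E'
from h import *
s=manip.sense(); print({k:np.round(s[k],3) for k in s})
print(manip.grasp_offset)
for c in ('scene','top'): save(c,c+'0'); print(viewer.calibration(c))
for n in ['jar_red','jar_yellow','vial_blue','bottle_white','coaster_red','coaster_yellow','coaster_blue','coaster_white','coaster_black','beaker']:
    for c in ('top','scene'):
        print(n,c,[(np.round(d['point'],3).tolist(),round(float(d['confidence']),2)) for d in spotter.landmark_of(n,c)][:4])
E
```

```text
pics
{'clock': np.float64(0.0), 'qpos': array([-1.503,  0.528,  1.434,  0.   ,  1.181, -0.178]), 'dq': array([-0.   , -0.   , -0.001, -0.001, -0.001,  0.   ]), 'joint_efforts': array([-2.0000e-03, -4.4236e+01, -1.7803e+01, -0.0000e+00,  8.0000e-03,
        0.0000e+00]), 'tool_pos': array([ 0.153, -0.605,  0.23 ]), 'orientation': array([-0.001,  0.992,  0.123,  0.   ]), 'wrist_force': array([ 0.468,  0.182, -0.438]), 'moment': array([0.011, 0.037, 0.014]), 'gripper_force': np.float64(0.0), 'finger_gap': np.float64(1.0)}
0.0187
{'fov_y': 55.86456973472345, 'cx': 320.3666023191633, 'cy': 202.94696740312165, 'k1': -0.04122594528016511, 'rvec': array([ 1.24983616, -2.16866796,  1.05630465]), 'tvec': array([0.3889027 , 0.29174889, 0.52315558])}
{'fov_y': 53.33277705697917, 'cx': 319.631410513617, 'cy': 199.45046299958605, 'k1': -0.09894573077764682, 'rvec': array([ 2.19888999, -2.00486245,  0.22126129]), 'tvec': array([0.07475016, 0.58181844, 0.87688001])}
jar_red top [([0.423, -0.086, -0.004], 0.91), ([0.534, 0.147, 0.003], 0.78), ([0.74, 0.325, -0.0], 0.76)]
jar_red scene [([0.42, -0.092
[... 441 characters left out ...]
op [([0.459, 0.261, -0.002], 0.59)]
coaster_red scene [([0.457, 0.261, 0.001], 0.83)]
coaster_yellow top [([0.678, 0.086, 0.002], 0.83)]
coaster_yellow scene [([0.538, 0.149, 0.001], 0.65), ([0.677, 0.085, 0.002], 0.59)]
coaster_blue top [([0.656, 0.23, 0.004], 0.7)]
coaster_blue scene [([0.66, 0.229, -0.004], 0.75)]
coaster_white top [([0.539, 0.15, 0.003], 0.96), ([0.446, 0.023, -0.0], 0.63)]
coaster_white scene [([0.536, 0.15, 0.003], 0.68)]
coaster_black top [([0.446, 0.023, -0.004], 0.67), ([0.679, 0.088, 0.001], 0.32)]
coaster_black scene [([0.447, 0.022, -0.001], 0.69), ([0.677, 0.086, 0.002], 0.41)]
beaker top [([0.57, 0.003, 0.002], 0.59)]
beaker scene [([0.572, 0.006, -0.0], 0.57)]
```

```bash
python3 - <<'E'
import cv2,numpy as np
a=cv2.imread('pics/scene0.png');b=cv2.imread('pics/top0.png')
cv2.imwrite('pics/both0.png',cv2.resize(np.vstack([a,b]),(480,600)))
E
```

```text
(no output)
```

View pics/scene0.png

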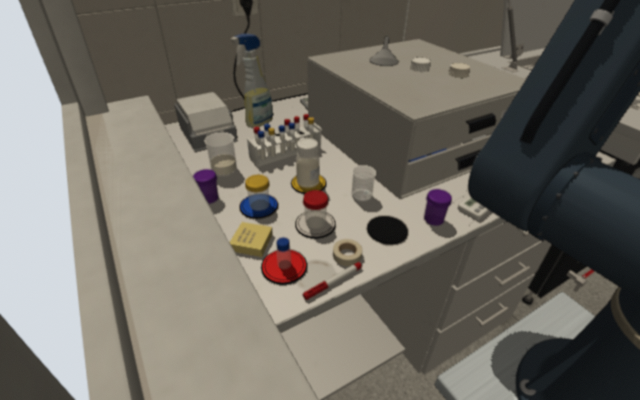

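View pics/top0.png

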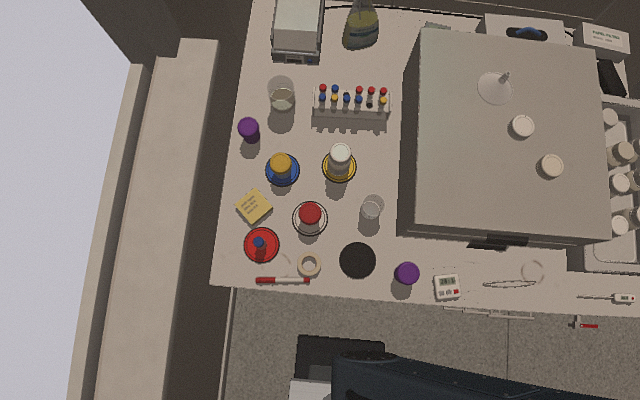

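The scene shows red jar at px (316,205) on white, yellow jar (258,190) on blue, vial (283,250) on red, bottle (307,165) on yellow, and black coaster (387,230) empty. The top view agrees, and the purple jars are the decoys. The order will be red to black, bottle to white, yellow to yellow, vial to blue, red to red.

>>> move_arm --travel '[[35,-42,0],[70,-84,0],[105,-126,0],[140,-168,0],[175,-209,0],[210,-251,0],[236,-282,0],[262,-313,0],[288,-344,0],[314,-375,0],[340,-406,0],[350,-418,0]]' --rotation '[[0,0,0.05],[0,0,0.1],[0,0,0.15],[0,0,0.2],[0,0,0.247],[0,0,0.247],[0,0,0.247],[0,0,0.247],[0,0,0.247],[0,0,0.247],[0,0,0.247],[0,0,0.247]]' --claw '[1,1,1,1,1,1,1,1,1,1,1,1]'

```text
clock: 2.1
tool_pos: [0.3709, -0.1542, 0.2317]
orientation: [0.0, 1.0, -0.0, 0.0]
wrist_force: [0.8, -0.5, -0.5]
finger_gap: 1.0
gripper_force: 0.0
```

>>> move_arm --travel '[[17,-30,0],[34,-62,0],[52,-95,0],[70,-128,0],[88,-160,0],[106,-193,0],[122,-222,0],[134,-245,0],[146,-266,0],[146,-266,0],[146,-266,0],[146,-266,0]]' --rotation '[[0,0,0],[0,0,0],[0,0,0],[0,0,0],[0,0,0],[0,0,0],[0,0,0],[0,0,0],[0,0,0],[0,0,0],[0,0,0],[0,0,0]]' --claw '[1,1,1,1,1,1,1,1,1,1,1,1]'

```text
clock: 3.1
tool_pos: [0.5158, 0.1098, 0.2311]
orientation: [0.0, 1.0, 0.0, -0.0]
wrist_force: [-0.2, -0.2, -0.3]
finger_gap: 1.0
gripper_force: 0.0
```

```bash
python3 - <<'E'
from h import *
print(np.round(manip.sense()['tool_pos'],4))
for c in ('scene','top'): save(c,c+'1')
for n in ['jar_red','jar_yellow','vial_blue','bottle_white','coaster_red','coaster_yellow','coaster_blue','coaster_white','coaster_black']:
    for c in ('top','scene'):
        print(n,c,[(np.round(d['point'],3).tolist(),round(float(d['confidence']),2)) for d in spotter.landmark_of(n,c)][:3])
E
```

```text
[0.5158 0.1098 0.2311]
jar_red top [([0.422, -0.088, -0.0], 0.93), ([0.536, 0.147, 0.007], 0.62), ([0.738, 0.324, -0.001], 0.57)]
jar_red scene [([0.535, 0.15, 0.004], 0.97), ([0.422, -0.092, 0.002], 0.82), ([0.734, 0.323, 0.001], 0.82)]
jar_yellow top [([0.652, 0.235, 0.006], 0.69), ([0.46, 0.258, -0.0], 0.5)]
jar_yellow scene [([0.654, 0.231, 0.008], 0.74)]
vial_blue top [([0.46, 0.259, 0.006], 0.4), ([0.535, 0.144, 0.004], 0.37)]
vial_blue scene [([0.461, 0.262, 0.005], 0.56)]
bottle_white top []
bottle_white scene [([0.675, 0.087, 0.006], 0.59)]
coaster_red top [([0.458, 0.259, -0.005], 0.68)]
coaster_red scene [([0.458, 0.26, 0.0], 0.55)]
coaster_yellow top []
coaster_yellow scene [([0.68, 0.084, -0.001], 0.61)]
coaster_blue top [([0.657, 0.232, 0.006], 0.68), ([0.534, 0.15, 0.002], 0.38)]
coaster_blue scene [([0.659, 0.233, -0.001], 0.64)]
coaster_white top [([0.536, 0.153, -0.001], 0.78)]
coaster_white scene [([0.535, 0.151, -0.0], 0.87)]
coaster_black top []
coaster_black scene [([0.448, 0.025, -0.004], 0.68), ([0.571, 0.006, -0.0], 0.15)]
```

>>> move_arm --travel '[[10,-20,10],[20,-39,30],[20,-39,62],[20,-39,94],[20,-39,126],[20,-39,150],[20,-39,170],[20,-39,182],[20,-39,189],[20,-39,189],[20,-39,189],[20,-39,189]]' --rotation '[[0,0,0],[0,0,0],[0,0,0],[0,0,0],[0,0,0],[0,0,0],[0,0,0],[0,0,0],[0,0,0],[0,0,0],[0,0,0],[0,0,0]]' --claw '[1,1,1,1,1,1,1,1,1,1,1,1]'

```text
clock: 5.1
tool_pos: [0.5374, 0.1492, 0.0435]
orientation: [-0.0, 1.0, -0.0, 0.001]
wrist_force: [-0.3, -0.4, -0.4]
finger_gap: 1.001
gripper_force: 0.0
```

>>> move_arm --travel '[[0,0,0],[0,0,0],[0,0,0],[0,0,0],[0,0,0],[0,0,0],[0,0,0],[0,0,0],[0,0,0],[0,0,0]]' --rotation '[[0,0,0],[0,0,0],[0,0,0],[0,0,0],[0,0,0],[0,0,0],[0,0,0],[0,0,0],[0,0,0],[0,0,0]]' --claw '[-1,-1,-1,-1,-1,-1,-1,-1,-1,-1]'

```text
clock: 5.93
tool_pos: [0.5371, 0.1491, 0.0436]
orientation: [-0.0, 1.0, -0.0, 0.001]
wrist_force: [-1.0, 0.1, 5.2]
finger_gap: 0.613
gripper_force: 61.7
```

>>> move_arm --travel '[[0,0,-12],[0,0,-30],[-6,8,-40],[-20,28,-40],[-40,56,-40],[-60,84,-40],[-76,106,-40],[-86,120,-40],[-90,126,-40],[-90,126,-30],[-90,126,-20],[-90,126,-14]]' --rotation '[[0,0,0],[0,0,0],[0,0,0],[0,0,0],[0,0,0],[0,0,0],[0,0,0],[0,0,0],[0,0,0],[0,0,0],[0,0,0],[0,0,0]]' --claw '[-1,-1,-1,-1,-1,-1,-1,-1,-1,-1,-1,-1]'

```text
clock: 6.93
tool_pos: [0.4468, 0.0229, 0.0563]
orientation: [0.0, 1.0, -0.0, 0.001]
wrist_force: [-0.2, 0.0, -1.8]
finger_gap: 0.616
gripper_force: 62.8
```

```bash
python3 - <<'E'
from h import *
s=manip.sense(); print(np.round(s['tool_pos'],4),s['finger_gap'],s['gripper_force'])
save('scene','s2')
print([(np.round(d['point'],3),d['confidence']) for d in spotter.landmark_of('jar_red','scene')])
E
```

```text
[0.4468 0.0229 0.0563] 0.615782507953973 62.848817110061646
[(array([ 0.734,  0.323, -0.   ]), 0.74), (array([ 0.42 , -0.09 ,  0.001]), 0.72), (array([0.447, 0.024, 0.017]), 0.69)]
```

View pics/s2.png

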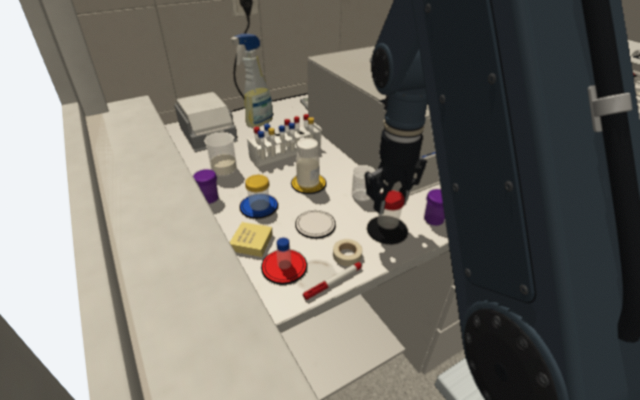

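The red jar hangs just above the black coaster (px 390,210). The white coaster (316,223) is free.

>>> move_arm --travel '[[0,0,3],[0,0,6],[0,0,9],[0,0,11],[0,0,12.5],[0,0,12.5],[0,0,12.5],[0,0,12.5],[0,0,12.5],[0,0,12.5],[0,0,12.5],[0,0,12.5]]' --rotation '[[0,0,0],[0,0,0],[0,0,0],[0,0,0],[0,0,0],[0,0,0],[0,0,0],[0,0,0],[0,0,0],[0,0,0],[0,0,0],[0,0,0]]' --claw '[-1,-1,-1,-1,-1,-1,-1,1,1,1,1,1]'

```text
clock: 8.03
tool_pos: [0.4464, 0.0231, 0.0439]
orientation: [0.0, 1.0, -0.0, 0.0]
wrist_force: [-1.2, 0.3, -0.3]
finger_gap: 1.001
gripper_force: 0.0
```

>>> move_arm --travel '[[0,0,-15],[0,0,-50],[0,0,-90],[20,-6,-122],[50,-14,-136],[88,-25,-136],[127,-36,-136],[165,-48,-136],[200,-58,-136],[220,-64,-136],[229,-66,-136],[229,-66,-136]]' --rotation '[[0,0,0],[0,0,0],[0,0,0],[0,0,0],[0,0,0],[0,0,0],[0,0,0],[0,0,0],[0,0,0],[0,0,0],[0,0,0],[0,0,0]]' --claw '[1,1,1,1,1,1,1,1,1,1,1,1]'

```text
clock: 9.03
tool_pos: [0.6773, 0.0896, 0.1791]
orientation: [-0.0, 1.0, 0.0, 0.001]
wrist_force: [-0.5, -0.0, 0.6]
finger_gap: 1.0
gripper_force: 0.0
```

```bash
python3 - <<'E'
from h import *
s=manip.sense(); print(np.round(s['tool_pos'],4))
for c in ('scene','top'):
  save(c,c+'3')
  for n in ('jar_red','bottle_white','coaster_white','coaster_black'):
    print(n,c,[(np.round(d['point'],3),round(float(d['confidence']),2)) for d in spotter.landmark_of(n,c)])
E
```

```text
[0.6773 0.0896 0.1791]
jar_red scene [(array([ 0.423, -0.088, -0.001]), 0.71), (array([ 0.736,  0.322, -0.001]), 0.69), (array([0.444, 0.024, 0.003]), 0.64)]
bottle_white scene [(array([0.678, 0.087, 0.008]), 0.81)]
coaster_white scene [(array([0.536, 0.148, 0.003]), 0.68)]
coaster_black scene [(array([ 0.445,  0.022, -0.001]), 0.97)]
jar_red top [(array([ 0.739,  0.322, -0.002]), 0.78)]
bottle_white top []
coaster_white top []
coaster_black top []
```

View pics/scene3.png

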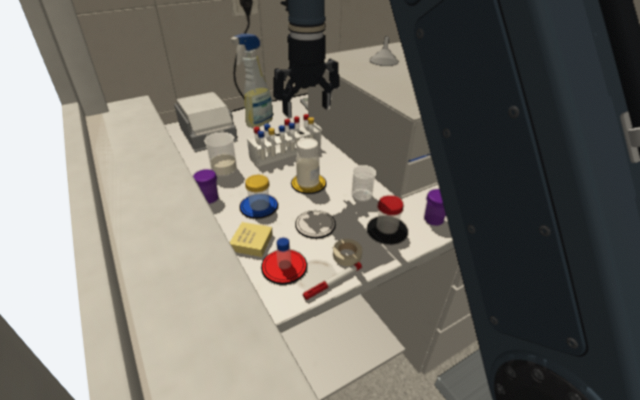

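The red jar stands upright on black (px 390,212), and the gripper is above the bottle (307,160).

>>> move_arm --travel '[[0,1,12],[0,1,36],[0,1,64],[0,1,86],[0,1,102],[0,1,111],[0,1,111],[0,1,111]]' --rotation '[[0,0,0],[0,0,0],[0,0,0],[0,0,0],[0,0,0],[0,0,0],[0,0,0],[0,0,0]]' --claw '[1,1,1,1,1,1,1,1]'

```text
clock: 10.2
tool_pos: [0.6752, 0.088, 0.0683]
orientation: [-0.0, 1.0, -0.0, -0.0]
wrist_force: [-0.1, 0.2, 0.8]
finger_gap: 1.001
gripper_force: 0.0
```

>>> move_arm --travel '[[0,0,0],[0,0,0],[0,0,0],[0,0,0],[0,0,0],[0,0,0],[0,0,0],[0,0,0],[0,0,0]]' --rotation '[[0,0,0],[0,0,0],[0,0,0],[0,0,0],[0,0,0],[0,0,0],[0,0,0],[0,0,0],[0,0,0]]' --claw '[-1,-1,-1,-1,-1,-1,-1,-1,-1]'

```text
clock: 10.95
tool_pos: [0.6766, 0.0883, 0.0708]
orientation: [-0.0, 1.0, -0.0, 0.002]
wrist_force: [-0.2, 1.3, 5.5]
finger_gap: 0.665
gripper_force: 63.6
```

>>> move_arm --travel '[[0,0,-10],[0,0,-26],[-8,-3,-36],[-24,-11,-36],[-50,-22,-36],[-78,-34,-36],[-104,-46,-36],[-124,-54,-36],[-136,-60,-36],[-141,-62,-32],[-141,-62,-22],[-141,-62,-14]]' --rotation '[[0,0,0],[0,0,0],[0,0,0],[0,0,0],[0,0,0],[0,0,0],[0,0,0],[0,0,0],[0,0,0],[0,0,0],[0,0,0],[0,0,0]]' --claw '[-1,-1,-1,-1,-1,-1,-1,-1,-1,-1,-1,-1]'

```text
clock: 11.95
tool_pos: [0.5352, 0.15, 0.0825]
orientation: [0.0, 1.0, 0.0, 0.001]
wrist_force: [0.7, -0.1, -1.4]
finger_gap: 0.656
gripper_force: 63.9
```

```bash
python3 - <<'E'
from h import *
s=manip.sense(); print(np.round(s['tool_pos'],4))
save('scene','s4')
for n in ('bottle_white','coaster_white'):
    print(n,[(np.round(d['point'],3),round(float(d['confidence']),2)) for d in spotter.landmark_of(n,'scene')])
E
```

```text
[0.5352 0.15   0.0825]
bottle_white [(array([0.536, 0.148, 0.02 ]), 0.92)]
coaster_white [(array([0.539, 0.146, 0.004]), 0.57)]
```

View pics/s4.png

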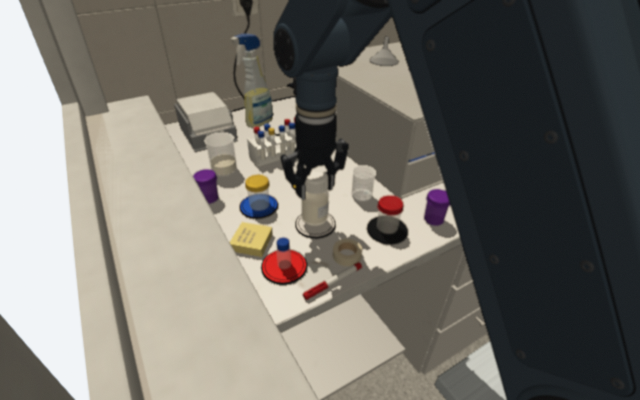

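The bottle (px 316,200) hangs just above the white coaster. Lowering and releasing.

>>> move_arm --travel '[[0,0,3],[0,0,6],[0,0,9],[0,0,11],[0,0,12],[0,0,12.5],[0,0,12.5],[0,0,12.5],[0,0,12.5],[0,0,12.5],[0,0,12.5],[0,0,12.5]]' --rotation '[[0,0,0],[0,0,0],[0,0,0],[0,0,0],[0,0,0],[0,0,0],[0,0,0],[0,0,0],[0,0,0],[0,0,0],[0,0,0],[0,0,0]]' --claw '[-1,-1,-1,-1,-1,-1,-1,1,1,1,1,1]'

```text
clock: 13.1
tool_pos: [0.5344, 0.1502, 0.0703]
orientation: [-0.0, 1.0, -0.0, 0.0]
wrist_force: [-0.2, 0.2, -0.2]
finger_gap: 1.001
gripper_force: 0.0
```

>>> move_arm --travel '[[0,0,-15],[0,0,-45],[0,0,-82],[0,0,-108],[12,-8,-118],[36,-25,-118],[66,-46,-118],[94,-65,-118],[112,-78,-112],[118,-82,-90],[118,-82,-60],[118,-82,-35]]' --rotation '[[0,0,0],[0,0,0],[0,0,0],[0,0,0],[0,0,0],[0,0,0],[0,0,0],[0,0,0],[0,0,0],[0,0,0],[0,0,0],[0,0,0]]' --claw '[1,1,1,1,1,1,1,1,1,1,1,1]'

```text
clock: 14.1
tool_pos: [0.6527, 0.2327, 0.1039]
orientation: [-0.0, 1.0, 0.0, 0.0]
wrist_force: [-0.6, -0.7, -0.3]
finger_gap: 0.997
gripper_force: 0.0
```

```bash
python3 - <<'E'
from h import *
s=manip.sense(); print(np.round(s['tool_pos'],4))
save('scene','s5')
for n in ('bottle_white','coaster_white','jar_yellow','coaster_yellow'):
    print(n,[(np.round(d['point'],3),round(float(d['confidence']),2)) for d in spotter.landmark_of(n,'scene')])
E
```

```text
[0.6527 0.2327 0.1039]
bottle_white [(array([0.535, 0.15 , 0.008]), 0.6)]
coaster_white [(array([0.538, 0.15 , 0.001]), 0.82)]
jar_yellow [(array([0.655, 0.231, 0.01 ]), 0.88)]
coaster_yellow [(array([ 0.68 ,  0.086, -0.001]), 0.63)]
```

View pics/s5.png

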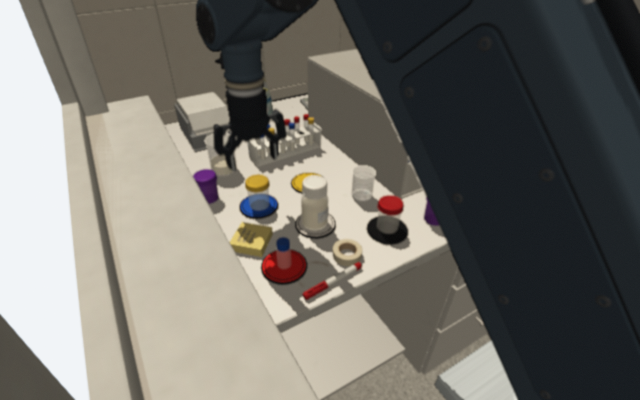

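The bottle is upright on white (px 316,205), and the gripper is over the yellow jar (258,183).

>>> move_arm --travel '[[1,0,15],[1,0,35],[1,0,52],[1,0,61],[1,0,61],[1,0,61]]' --rotation '[[0,0,0],[0,0,0],[0,0,0],[0,0,0],[0,0,0],[0,0,0]]' --claw '[1,1,1,1,1,1]'

```text
clock: 14.85
tool_pos: [0.6537, 0.2321, 0.0446]
orientation: [-0.0, 1.0, -0.0, 0.0]
wrist_force: [-0.3, 0.5, 0.2]
finger_gap: 0.999
gripper_force: 0.0
```

>>> move_arm --travel '[[0,0,0],[0,0,0],[0,0,0],[0,0,0],[0,0,0],[0,0,0],[0,0,0],[0,0,0],[0,0,0]]' --rotation '[[0,0,0],[0,0,0],[0,0,0],[0,0,0],[0,0,0],[0,0,0],[0,0,0],[0,0,0],[0,0,0]]' --claw '[-1,-1,-1,-1,-1,-1,-1,-1,-1]'

```text
clock: 15.6
tool_pos: [0.6547, 0.2322, 0.0461]
orientation: [-0.0, 1.0, -0.0, 0.002]
wrist_force: [0.7, -0.9, 5.7]
finger_gap: 0.614
gripper_force: 62.2
```

>>> move_arm --travel '[[0,0,-12],[0,0,-30],[2,8,-40],[5,28,-40],[10,58,-40],[15,88,-40],[20,116,-40],[23,136,-40],[25,146,-38],[25,146,-30],[25,146,-20],[25,146,-14]]' --rotation '[[0,0,0],[0,0,0],[0,0,0],[0,0,0],[0,0,0],[0,0,0],[0,0,0],[0,0,0],[0,0,0],[0,0,0],[0,0,0],[0,0,0]]' --claw '[-1,-1,-1,-1,-1,-1,-1,-1,-1,-1,-1,-1]'

```text
clock: 16.6
tool_pos: [0.677, 0.0873, 0.0565]
orientation: [-0.0, 1.0, 0.0, -0.001]
wrist_force: [-1.1, 0.7, -1.2]
finger_gap: 0.612
gripper_force: 62.8
```

```bash
python3 - <<'E'
from h import *
s=manip.sense(); print(np.round(s['tool_pos'],4),s['finger_gap'])
save('scene','s6')
for n in ('jar_yellow','coaster_yellow','coaster_blue'):
    print(n,[(np.round(d['point'],3),round(float(d['confidence']),2)) for d in spotter.landmark_of(n,'scene')])
E
```

```text
[0.677  0.0873 0.0565] 0.6124643961275323
jar_yellow [(array([0.676, 0.085, 0.017]), 0.79)]
coaster_yellow [(array([ 0.68 ,  0.087, -0.   ]), 0.53)]
coaster_blue [(array([ 0.66 ,  0.236, -0.002]), 0.66)]
```

>>> move_arm --travel '[[1,0,3],[2,0,6],[2,0,9],[2,0,11],[2,0,12],[2,0,12],[2,0,12],[2,0,12],[2,0,12],[2,0,12],[2,0,12],[2,0,12]]' --rotation '[[0,0,0],[0,0,0],[0,0,0],[0,0,0],[0,0,0],[0,0,0],[0,0,0],[0,0,0],[0,0,0],[0,0,0],[0,0,0],[0,0,0]]' --claw '[-1,-1,-1,-1,-1,-1,-1,1,1,1,1,1]'

```text
clock: 17.8
tool_pos: [0.6805, 0.086, 0.0464]
orientation: [0.0, 1.0, -0.0, 0.0]
wrist_force: [-0.1, -0.3, 0.1]
finger_gap: 0.999
gripper_force: 0.0
```

>>> move_arm --travel '[[0,0,-20],[0,0,-60],[0,0,-98],[-10,-8,-120],[-36,-29,-124],[-68,-54,-124],[-100,-80,-124],[-132,-105,-124],[-164,-131,-124],[-194,-155,-124],[-212,-170,-124],[-219,-175,-124]]' --rotation '[[0,0,0],[0,0,0],[0,0,0],[0,0,0],[0,0,0],[0,0,0],[0,0,0],[0,0,0],[0,0,0],[0,0,0],[0,0,0],[0,0,0]]' --claw '[1,1,1,1,1,1,1,1,1,1,1,1]'

```text
clock: 18.8
tool_pos: [0.4574, 0.2629, 0.1704]
orientation: [0.0, 1.0, 0.002, -0.001]
wrist_force: [0.2, -0.3, 0.6]
finger_gap: 1.001
gripper_force: 0.0
```

```bash
python3 - <<'E'
from h import *
s=manip.sense(); print(np.round(s['tool_pos'],4),s['finger_gap'])
for c in ('scene','top'):
  save(c,c+'7')
  for n in ('vial_blue','coaster_blue','jar_yellow','bottle_white'):
    print(c,n,[(np.round(d['point'],3),round(float(d['confidence']),2)) for d in spotter.landmark_of(n,c)])
E
```

```text
[0.4574 0.2629 0.1704] 1.0010049220934343
scene vial_blue [(array([0.462, 0.26 , 0.004]), 0.93)]
scene coaster_blue []
scene jar_yellow [(array([0.678, 0.083, 0.009]), 0.42)]
scene bottle_white [(array([0.534, 0.149, 0.006]), 0.65)]
top vial_blue [(array([0.461, 0.258, 0.005]), 0.35)]
top coaster_blue [(array([0.659, 0.229, 0.002]), 0.86)]
top jar_yellow [(array([0.681, 0.09 , 0.007]), 0.6)]
top bottle_white [(array([0.536, 0.154, 0.008]), 0.83)]
```

View pics/scene7.png

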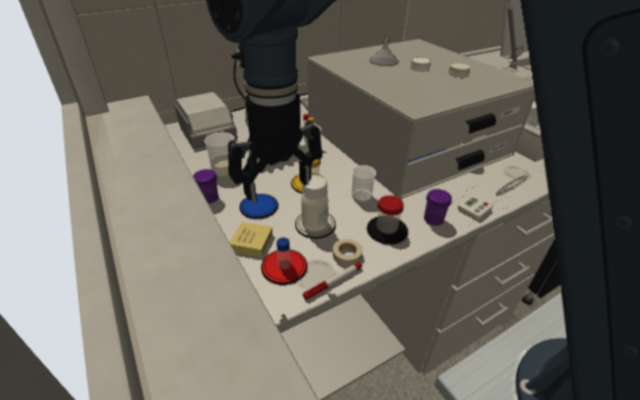

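The vial (px 283,250) stands below on red, and the blue coaster (258,206) is free.

>>> move_arm --travel '[[3,3,12],[3,3,40],[3,3,75],[3,3,106],[3,3,128],[3,3,140],[3,3,146],[3,3,146],[3,3,146]]' --rotation '[[0,0,0],[0,0,0],[0,0,0],[0,0,0],[0,0,0],[0,0,0],[0,0,0],[0,0,0],[0,0,0]]' --claw '[1,1,1,1,1,1,1,1,1]'

```text
clock: 20.05
tool_pos: [0.465, 0.258, 0.0245]
orientation: [-0.0, 1.0, -0.0, 0.0]
wrist_force: [0.7, 0.4, -0.1]
finger_gap: 0.997
gripper_force: 0.0
```

>>> move_arm --travel '[[0,0,0],[0,0,0],[0,0,0],[0,0,0],[0,0,0],[0,0,0],[0,0,0],[0,0,0],[0,0,0],[0,0,0],[0,0,0],[0,0,0]]' --rotation '[[0,0,0],[0,0,0],[0,0,0],[0,0,0],[0,0,0],[0,0,0],[0,0,0],[0,0,0],[0,0,0],[0,0,0],[0,0,0],[0,0,0]]' --claw '[-1,-1,-1,-1,-1,-1,-1,-1,-1,-1,-1,-1]'

```text
clock: 21.05
tool_pos: [0.4648, 0.2583, 0.0251]
orientation: [-0.0, 1.0, -0.0, 0.001]
wrist_force: [-0.5, -0.4, 6.6]
finger_gap: 0.297
gripper_force: 58.8
```

>>> move_arm --travel '[[0,0,-12],[0,0,-32],[10,1,-44],[34,4,-44],[64,8,-44],[96,13,-44],[128,18,-44],[158,22,-44],[182,25,-44],[194,27,-42],[196,27,-30],[196,27,-18]]' --rotation '[[0,0,0],[0,0,0],[0,0,0],[0,0,0],[0,0,0],[0,0,0],[0,0,0],[0,0,0],[0,0,0],[0,0,0],[0,0,0],[0,0,0]]' --claw '[-1,-1,-1,-1,-1,-1,-1,-1,-1,-1,-1,-1]'

```text
clock: 22.05
tool_pos: [0.6609, 0.2308, 0.0416]
orientation: [-0.0, 1.0, -0.0, 0.0]
wrist_force: [0.6, -0.8, -0.6]
finger_gap: 0.3
gripper_force: 58.9
```

```bash
python3 - <<'E'
from h import *
s=manip.sense(); print(np.round(s['tool_pos'],4),s['finger_gap'])
for c in ('scene','top'):
  save(c,c+'8')
  for n in ('vial_blue','coaster_blue','coaster_red','jar_red'):
    print(c,n,[(np.round(d['point'],3),round(float(d['confidence']),2)) for d in spotter.landmark_of(n,c)])
E
```

```text
[0.6609 0.2308 0.0416] 0.29973901882653065
scene vial_blue [(array([0.658, 0.232, 0.023]), 0.77)]
scene coaster_blue [(array([ 0.658,  0.232, -0.   ]), 0.56)]
scene coaster_red [(array([ 0.458,  0.263, -0.   ]), 0.95)]
scene jar_red [(array([0.445, 0.023, 0.001]), 0.9), (array([ 0.734,  0.323, -0.   ]), 0.59)]
top vial_blue []
top coaster_blue []
top coaster_red []
top jar_red [(array([0.443, 0.019, 0.008]), 0.68), (array([ 0.421, -0.088, -0.002]), 0.63)]
```

View pics/scene8.png

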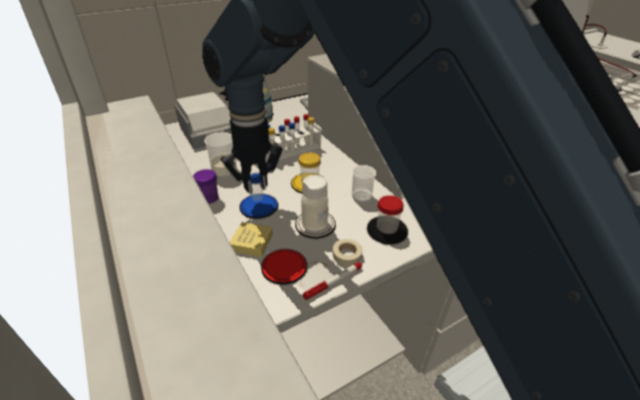

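The vial hangs centred over blue (px 258,195). I'll lower it about 16 mm.

>>> move_arm --travel '[[0,0,4],[0,0,8],[0,0,12],[0,0,14.5],[0,0,16],[0,0,16],[0,0,16],[0,0,16],[0,0,16],[0,0,16],[0,0,16],[0,0,16]]' --rotation '[[0,0,0],[0,0,0],[0,0,0],[0,0,0],[0,0,0],[0,0,0],[0,0,0],[0,0,0],[0,0,0],[0,0,0],[0,0,0],[0,0,0]]' --claw '[-1,-1,-1,-1,-1,-1,-1,-0.2,0.2,1,1,1]'

```text
clock: 23.55
tool_pos: [0.6605, 0.2311, 0.0265]
orientation: [-0.0, 1.0, -0.0, 0.0]
wrist_force: [0.1, -0.1, 0.6]
finger_gap: 0.942
gripper_force: 0.0
```

>>> move_arm --travel '[[0,0,-15],[0,0,-50],[0,0,-90],[0,0,-125],[-8,8,-143],[-28,27,-143],[-54,53,-143],[-81,79,-143],[-108,105,-143],[-135,131,-143],[-162,157,-143],[-188,182,-143]]' --rotation '[[0,0,0],[0,0,0],[0,0,0],[0,0,0],[0,0,0],[0,0,0],[0,0,0],[0,0,0],[0,0,0],[0,0,0],[0,0,0],[0,0,0]]' --claw '[1,1,1,1,1,1,1,1,1,1,1,1]'

```text
clock: 24.55
tool_pos: [0.4711, 0.0482, 0.1706]
orientation: [0.0, 1.0, 0.0, 0.001]
wrist_force: [0.3, -0.5, 0.2]
finger_gap: 1.001
gripper_force: 0.0
```

>>> move_arm --travel '[[-18,18,0],[-26,26,0],[-27,27,0],[-27,27,15],[-27,27,30],[-27,27,45],[-27,27,60],[-27,27,60],[-27,27,60]]' --rotation '[[0,0,0],[0,0,0],[0,0,0],[0,0,0],[0,0,0],[0,0,0],[0,0,0],[0,0,0],[0,0,0]]' --claw '[1,1,1,1,1,1,1,1,1]'

```text
clock: 25.3
tool_pos: [0.4465, 0.0227, 0.1092]
orientation: [-0.0, 1.0, 0.0, 0.0]
wrist_force: [-0.4, 0.7, 0.6]
finger_gap: 0.995
gripper_force: 0.0
```

```bash
python3 - <<'E'
from h import *
s=manip.sense(); print(np.round(s['tool_pos'],4),s['finger_gap'])
for c in ('scene','top'):
  save(c,c+'9')
  for n in ('vial_blue','coaster_blue','coaster_red','jar_red'):
    print(c,n,[(np.round(d['point'],3),round(float(d['confidence']),2)) for d in spotter.landmark_of(n,c)])
E
```

```text
[0.4465 0.0227 0.1092] 0.9952948605597549
scene vial_blue [(array([0.658, 0.229, 0.006]), 0.78)]
scene coaster_blue [(array([ 0.66 ,  0.23 , -0.003]), 0.88)]
scene coaster_red [(array([0.457, 0.262, 0.001]), 0.64)]
scene jar_red [(array([ 0.423, -0.09 ,  0.004]), 0.87), (array([0.445, 0.023, 0.004]), 0.86), (array([0.736, 0.319, 0.002]), 0.83)]
top vial_blue [(array([0.655, 0.232, 0.005]), 0.7), (array([0.57 , 0.002, 0.003]), 0.3)]
top coaster_blue [(array([0.657, 0.228, 0.005]), 0.79), (array([ 0.46 ,  0.263, -0.001]), 0.33)]
top coaster_red [(array([ 0.458,  0.262, -0.003]), 0.93)]
top jar_red [(array([ 0.738,  0.323, -0.003]), 0.9), (array([0.66 , 0.231, 0.006]), 0.74)]
```

View pics/scene9.png

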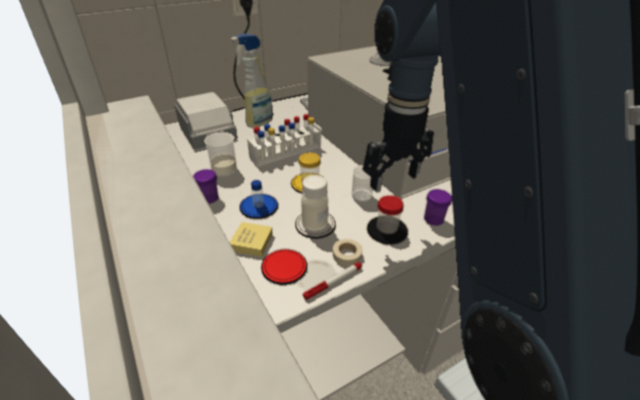

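The vial stands on blue (px 258,197), the yellow jar on yellow (309,170), and the gripper is over the red jar (390,212).

>>> move_arm --travel '[[0,0,15],[0,0,36],[0,0,55],[0,0,65],[0,0,66],[0,0,66]]' --rotation '[[0,0,0],[0,0,0],[0,0,0],[0,0,0],[0,0,0],[0,0,0]]' --claw '[1,1,1,1,1,1]'

```text
clock: 26.3
tool_pos: [0.445, 0.0221, 0.0429]
orientation: [-0.0, 1.0, -0.0, -0.001]
wrist_force: [-0.6, -0.1, -0.3]
finger_gap: 0.998
gripper_force: 0.0
```

>>> move_arm --travel '[[0,0,0],[0,0,0],[0,0,0],[0,0,0],[0,0,0],[0,0,0],[0,0,0],[0,0,0],[0,0,0]]' --rotation '[[0,0,0],[0,0,0],[0,0,0],[0,0,0],[0,0,0],[0,0,0],[0,0,0],[0,0,0],[0,0,0]]' --claw '[-1,-1,-1,-1,-1,-1,-1,-1,-1]'

```text
clock: 27.05
tool_pos: [0.4459, 0.022, 0.0444]
orientation: [0.0, 1.0, -0.0, 0.001]
wrist_force: [-0.8, 0.3, 5.6]
finger_gap: 0.616
gripper_force: 61.6
```

>>> move_arm --travel '[[0,0,-12],[0,0,-32],[0,-6,-48],[0,-24,-52],[1,-52,-52],[2,-84,-52],[4,-116,-52],[6,-148,-52],[8,-180,-52],[10,-208,-52],[12,-228,-52],[13,-239,-50]]' --rotation '[[0,0,0],[0,0,0],[0,0,0],[0,0,0],[0,0,0],[0,0,0],[0,0,0],[0,0,0],[0,0,0],[0,0,0],[0,0,0],[0,0,0]]' --claw '[-1,-1,-1,-1,-1,-1,-1,-1,-1,-1,-1,-1]'

```text
clock: 28.05
tool_pos: [0.4589, 0.2637, 0.0942]
orientation: [-0.001, 1.0, 0.001, 0.001]
wrist_force: [-0.4, -0.0, -0.7]
finger_gap: 0.617
gripper_force: 62.8
```

>>> move_arm --travel '[[0,0,8],[0,0,20],[0,0,30],[0,0,36],[0,0,36],[0,0,36]]' --rotation '[[0,0,0],[0,0,0],[0,0,0],[0,0,0],[0,0,0],[0,0,0]]' --claw '[-1,-1,-1,-1,-1,-1]'

```text
clock: 28.55
tool_pos: [0.458, 0.2601, 0.0567]
orientation: [0.0, 1.0, -0.001, -0.001]
wrist_force: [-0.4, 0.2, -0.5]
finger_gap: 0.614
gripper_force: 62.8
```

```bash
python3 - <<'E'
from h import *
s=manip.sense(); print(np.round(s['tool_pos'],4),s['finger_gap'])
save('scene','s10')
for n in ('coaster_red','jar_red'):
    print(n,[(np.round(d['point'],3),round(float(d['confidence']),2)) for d in spotter.landmark_of(n,'scene')])
E
```

```text
[0.458  0.2601 0.0567] 0.613750718693547
coaster_red [(array([ 0.458,  0.258, -0.001]), 0.66)]
jar_red [(array([0.736, 0.323, 0.002]), 0.97), (array([0.459, 0.264, 0.019]), 0.84), (array([ 0.421, -0.091,  0.   ]), 0.71)]
```

View pics/s10.png

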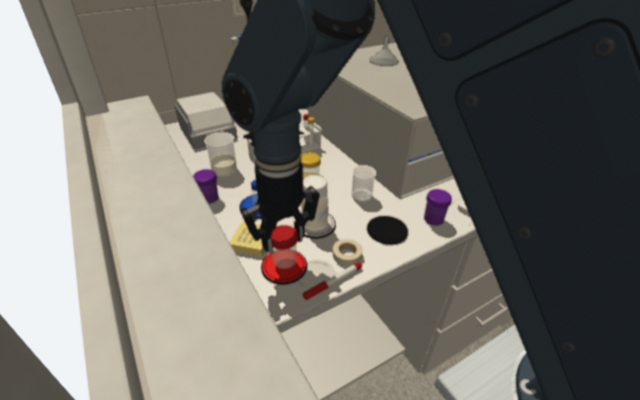

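The red jar (px 285,243) hangs over the red coaster, and black (387,230) is empty.

>>> move_arm --travel '[[0,0,3],[0,0,6],[0,0,9],[0,0,11.5],[0,0,13],[0,0,13],[0,0,13],[0,0,13],[0,0,13],[0,0,13],[0,0,13],[0,0,13]]' --rotation '[[0,0,0],[0,0,0],[0,0,0],[0,0,0],[0,0,0],[0,0,0],[0,0,0],[0,0,0],[0,0,0],[0,0,0],[0,0,0],[0,0,0]]' --claw '[-1,-1,-1,-1,-1,-1,-1,1,1,1,1,1]'

```text
clock: 29.7
tool_pos: [0.4584, 0.2611, 0.0442]
orientation: [0.0, 1.0, -0.0, -0.0]
wrist_force: [-0.1, 0.2, 0.2]
finger_gap: 0.999
gripper_force: 0.0
```

>>> move_arm --travel '[[0,0,-10],[0,0,-30],[0,0,-60],[0,0,-95],[0,0,-130],[0,0,-160],[0,0,-180],[0,0,-190],[0,0,-190],[0,0,-190]]' --rotation '[[0,0,0],[0,0,0],[0,0,0],[0,0,0],[0,0,0],[0,0,0],[0,0,0],[0,0,0],[0,0,0],[0,0,0]]' --claw '[1,1,1,1,1,1,1,1,1,1]'

```text
clock: 30.53
tool_pos: [0.458, 0.261, 0.2342]
orientation: [0.0, 1.0, -0.0, -0.0]
wrist_force: [0.1, 0.5, -0.6]
finger_gap: 1.006
gripper_force: 0.0
```

```bash
python3 - <<'E'
from h import *
s=manip.sense(); print(np.round(s['tool_pos'],4))
for c in ('scene','top'):
  save(c,c+'11')
  for n in ['jar_red','coaster_red','jar_yellow','coaster_yellow','vial_blue','coaster_blue','bottle_white','coaster_white','beaker']:
    print(c,n,[(np.round(d['point'],3).tolist(),round(float(d['confidence']),2)) for d in spotter.landmark_of(n,c)][:3])
E
```

```text
[0.458  0.261  0.2342]
scene jar_red [([0.457, 0.263, 0.004], 0.95), ([0.733, 0.323, 0.0], 0.85), ([0.42, -0.089, 0.001], 0.6)]
scene coaster_red [([0.459, 0.258, 0.001], 0.83), ([0.447, 0.021, -0.001], 0.18)]
scene jar_yellow [([0.679, 0.086, 0.006], 0.98)]
scene coaster_yellow [([0.674, 0.082, -0.002], 0.47)]
scene vial_blue [([0.658, 0.231, 0.004], 0.51)]
scene coaster_blue [([0.659, 0.229, -0.003], 0.74)]
scene bottle_white [([0.535, 0.151, 0.008], 0.77)]
scene coaster_white [([0.537, 0.15, 0.004], 0.9)]
scene beaker [([0.574, 0.004, 0.001], 0.59)]
top jar_red [([0.739, 0.322, -0.002], 0.9), ([0.422, -0.085, -0.002], 0.89), ([0.458, 0.261, 0.006], 0.64)]
top coaster_red [([0.462, 0.262, -0.0], 0.61)]
top jar_yellow [([0.676, 0.088, 0.006], 0.73), ([0.68, 0.086, -0.001], 0.22)]
top coaster_yellow [([0.676, 0.085, 0.001], 0.94)]
top vial_blue [([0.658, 0.229, 0.006], 0.44), ([0.57, 0.0, 0.004], 0.26), ([0.536, 0.153, 0.009], 0.2)]
top coaster_blue [([0.658, 0.232, 0.003], 0.82)]
top bottle_white [([0.535, 0.153, 0.007], 0.82)]
top coaster_white [([0.534, 0.148, 0.001], 0.83)]
top beaker [([0.571, 0.003, 0.0], 0.71)]
```

View pics/scene11.png

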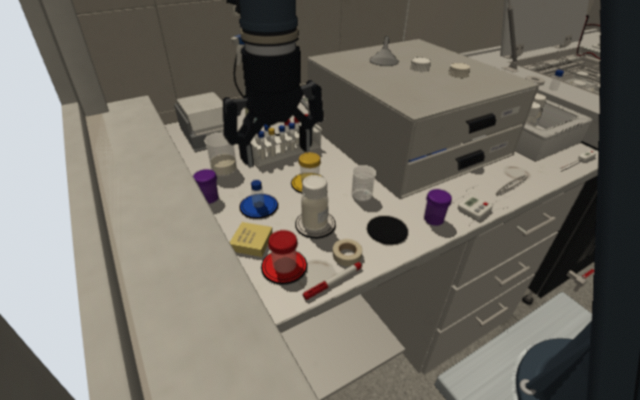

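All four samples stand upright on their own coasters: red at (284,255), yellow (309,175), vial (258,197) and bottle (316,205). The black coaster is empty, the beaker is unmoved and the gripper is clear.

```bash
python3 -c "
from h import *
print(manip.sign_off())"
```

```text
the job is handed in; nothing more can be done
None
```

I moved all four samples onto the coasters matching their lids and handed the job in at about 31 s on the robot clock; in the last look all stood upright within about 6 mm of centre, with the black coaster empty and the beaker unmoved, but the hand-in gave no verdict.

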